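Close the battery hatch of a repaired toy train

ROBOT

A 6-joint arm with a two-finger parallel gripper is mounted at the origin on the work surface. World frame = base frame: x ahead of the robot, y to its left, z up, the work surface at z = 0. Lengths are in m, angles in degrees, forces in N, time in s.
With the tool pointing down it reaches from about 0.35 to 0.925 m from the base axis. Payload 6.4 kg.
Tool frame: the origin (TCP) lies on the front face of the gripper's body, between the roots of the fingers; the fingertips stand 97 mm ahead of it and the grasp point (between the pads) lies 78 mm ahead of it; z points along the fingers, y is the line along which they close (so a half turn about z gives the same grasp; the last joint's range is limited). The gripper opens to 94 mm and grips with 3 to 60 N. Pads are 16 mm wide; open, the fingers measure 119 mm over their backs; the gripper's body (75 mm by 177 mm) begins 78 mm behind the grasp point.
Start: joints at [60.957, 14.043, 89.255, -0, 76.702, -9.975], TCP at [0.212, 0.614, 0.303] pointing down, gripper open.
Joint ranges: [-179.41, 179.41], [-58.25, 129.5], [7.25, 145.43], [-54.29, 234.29], [11.92, 165.04], [-157.13, 157.13]. Speed limits (degrees/s): [147.25, 147.25, 180, 180, 180, 180].

INTERFACE

Orientations are given as [roll, pitch, yaw] about the fixed x, y, z axes, in that order (R = Rz(yaw) Ry(pitch) Rx(roll)).
In Python, from rig import manip gives the robot as it stands.
- The arm moves only by the tool arm_command, never from a script. Its argument "plan" is a list of rows, each a list of 3 entries, a list of its own where there are three numbers: the turn, a rotation vector about the tool's x, y, z in degrees, then the shift along the tool's x, y, z in cm, then the opening, from 0 (shut) to 1 (fully open). A call has 1 to 10 rows; each row shifts and turns the commanded pose from where the row before left it, along the tool's axes as they then stand; what a row does not reach is not made up. A row lasts 1/12 s, in which the tool goes at most 41.7 mm and 7.16 degrees, less where a joint would pass 70% of its speed; a pose out of reach is approached as far as the arm can. A call is refused whole if a number of a shift passes 4.17 or a number of a turn 7.16, either way. A call with a gripper value outside its range is refused whole. The fingers move at their own pace and stop on an object; "grip_force" is the grip in N (left out, the last holds). Time passes only in rows, so rows that do not move let the fingers close. It gives the time, the measured TCP pose, the force, the opening and the grip force at its end, in the units of the state.
- manip.observe(): the state, without advancing time (a new reading comes with each control period).
- manip.read_camera(name): name is "side" or "top" or "wrist"; returns a dict with "color" (384x512x3 uint8, red, green, blue), "vfov" (degrees; the focal length in pixels is half the picture's height over the tangent of half this angle, whatever the lens; pixels are square), "cx", "cy" (the principal point, pixels), "dist_coeffs" ([k1, k2, p1, p2, k3] as OpenCV has them; the pictures are not rectified), "rvec" (rotation vector, rad) and "tvec" (3), from world to camera coordinates, as OpenCV has them; the wrist camera has in their place "tool_from_camera" (4x4, takes a point from camera to tool coordinates, whose origin is the TCP and whose axes are the flange's). Camera axes: x right, y down, z forward; pixel columns grow to the right and rows downward; lengths in m; the calibration is good to about 2 mm. A picture is of the moment at which its call begins: read the wrist's pose just before it. There is no depth.
- manip.hand_in(): hands the job in; it is judged then, once.
The state is a dict: "clock": time; "qpos": joint angles; "joint_velocities": joint speeds; "joint_torque": joint torques, N m; "ee_pos": TCP position; "orientation": TCP orientation; "force": force on the tool from outside, world axes, zero at the start; "ft_torque": the same for the moment, N m; "opening": finger opening in m; "finger_force": force on a finger pad.
Only numpy, scipy, OpenCV 4.12 (cv2) and the standard library are available. Lean on these libraries where they do the work, as an engineer would, in place of code of your own. Each camera call takes 0.05 s, during which the arm holds its last target. There are 200 camera calls.

TASK

The repaired toy train lies tilted in its wooden cradle with the battery hatch in its roof open. Pick up the longer of the two grey roof covers, lay it in the hatch the right way up, and press it down past the spring catches at its two ends until the whole cover is fully home, flush with the roof at both ends. Leave the shorter cover where it lies.

Things in the scene. Friction and masses are not known exactly. Their poses are not given: they have to be found in the camera images.
- train: White toy train, 64 mm wide, 322 long with bullet nose (at +y), fixed in a plywood cradle, rolled 30 degrees so its roof faces the robot. Origin: centre of the roof hatch, in the roof's plane. z: out of the roof, square to it, 30 degrees from vertical; y: along the train; x: across the roof, uphill. Round the hatch the roof is flat; a low box 3 mm high lies at y = -90 to -110 mm.
- ledge (a point): Centre of the hatch at ledge level, 5 mm below the roof plane. The hatch is a pocket 50 (x) by 106 (y) mm, 5 mm deep, with a ledge round it; inside the ledge opens the battery bay, 34 by 96 mm, 35 mm deep, holding two cells (tops 20 mm below the ledge).
- catch (a point): Tip of the spring catch at the +y (nose) end of the bay, 16.5 mm below the roof plane, 44 mm from the hatch centre: a round nose 30 mm wide, reaching 4 mm in from the end wall. Another mirrors it at the -y end. Each yields outward and lets an end of the cover snap past at a push of about 10 N.
- cover: The longer grey roof cover, loose, 50 g: plate 44 (x) by 100 (y) by 5 (z) mm, raised block on top, a tongue under each end. Origin: centre of the plate's underside, 19 mm above the table while it stands on its tongues; z: up; y: lengthwise. Fits either way round. Laid in the hatch it rests on the catches with its origin 5 mm above the roof plane; fully home, 5 mm below it (plate on the ledge).
- cover_block (a point): Centre of the top of the long cover's raised block, 21 mm above the cover's origin. The block is 16 (x) by 36 (y) mm, 16 mm high above the plate: the grip. The tongues reach 19 mm below the plate's underside, are 30 mm wide and end in a rounded bead, radius 3 mm, its outer face 46.5 mm from the middle.
- cover_end1 (a point): Point on the top face of the long cover's plate, 34 mm from its middle towards its +y end: middle of the flat area (44 by 32 mm) between the block and that end, a good place to press. Flush with the roof (train z = 0) when home.
- cover_end2 (a point): The same point at the -y end of the long cover.
- spare: A shorter grey cover of the same make (plate 44 by 70 mm, block 26 mm long) for another toy, loose on the table, not to be used. Origin: centre of its plate's underside, 19 mm above the table.

How it is judged (in metres and radians):
At the end, for the whole second after the job is handed in: The long cover lies still in the train's roof hatch, centred within 5 mm and in line with the train, with the plate's top face flush with the roof at both ends (no more than 2 mm proud). The short cover has not been moved more than 20 mm (z of cover_end1 in the frame of train between -0.004 and 0.002 m and z of cover_end2 in the frame of train between -0.004 and 0.002 m and x of cover in the frame of train between -0.005 and 0.005 m and y of cover in the frame of train between -0.005 and 0.005 m and angle between the y axis of cover and the y axis of train, either way round below 0.12 rad and linear speed of cover below 0.02 m/s and distance of spare from where it was at the start of the episode below 0.02 m); the robot touches nothing.
It fails at once if The shorter cover is moved more than 20 mm (distance of spare from where it was at the start of the episode above 0.02 m).
It also fails if it takes over 45 s, if anything falls off the work surface, if the arm or the gripper's body presses on something with over 40 N, if the wrist force passes 120 N, or if a joint passes its speed limit or range.

## Working session

There is one attempt and no reset: what is moved stays moved. The work goes in short steps, Python scripts to look and compute and a tool call to move; the robot and the scene stay as the last step left them, time stands still between calls to the robot, and variables do not carry over. Pictures are saved under pics/ and viewed, at most 10 in all, crops included, and the job is handed in when it is done.

Besides the shell and the picture viewer there is one more tool, called after ">>>" in YAML: its name, and indented under it one key for each argument. arm_command: Moves the arm, as the interface text tells. Its arguments: {"type":"object","properties":{"plan":{"type":"array"},"grip_force":{"type":"number"}},"required":["plan"]}

```bash
mkdir -p pics; cat > h.py <<'E'
import numpy as np, cv2, pickle
from rig import manip
def snap(n,f=None):
    s=manip.observe(); c=manip.read_camera(n); c['state']=s
    if f: cv2.imwrite('pics/'+f+'.png',c['color'][:,:,::-1]); pickle.dump(c,open('pics/'+f+'.pkl','wb'))
    return c
E
python3 - <<'E'
from h import *
for n in('side','top','wrist'):
    c=snap(n,n+'0'); print({k:v for k,v in c.items() if k not in('color','state')})
print(c['state'])
a=[cv2.imread(f'pics/{n}0.png') for n in('side','top')]
E
```

```text
{'vfov': 50.913780105781655, 'cx': 250.38574156769894, 'cy': 191.86514285680875, 'dist_coeffs': array([-0.13596143,  0.        ,  0.        ,  0.        ,  0.        ]), 'rvec': array([ 2.20794733, -0.23846536,  0.09622465]), 'tvec': array([-0.51697212,  0.11947545,  0.92223716])}
{'vfov': 48.99550458544684, 'cx': 264.0334234045714, 'cy': 190.94007509981893, 'dist_coeffs': array([-0.14362307,  0.        ,  0.        ,  0.        ,  0.        ]), 'rvec': array([ 2.14017507, -2.08360694,  0.14163107]), 'tvec': array([-0.03375712,  0.55437502,  0.88113548])}
{'vfov': 60.126258131605205, 'cx': 255.57862289393225, 'cy': 200.3589361876361, 'dist_coeffs': array([0.02883083, 0.        , 0.        , 0.        , 0.        ]), 'tool_from_camera': array([[-1.97987330e-04, -9.60860496e-01, -2.77032611e-01,
         8.09632289e-02],
       [ 9.99999346e-01,  1.21930967e-04, -1.13757672e-03,
        -1.19031293e-03],
       [ 1.12683139e-03, -2.77032655e-01,  9.60859843e-01,
        -8.24759806e-02],
       [ 0.00000000e+00,  0.00000000e+00,  0.00000000e+00,
         1.00000000e+00]])}
{'clock': 0.1, 'qpos': array([ 6.09584171e+01,  1.40810935e+01,  8.93171908e+01, -9.50302589e-04,
        7.67032254e+01, -9.97479351e+00]), 'joint_velocities': array([-0.00650137, -0.03080837,  0.00515159,  0.02559675,  0.00384147,
        0.11283047]), 'joint_torque': array([ 4.47300044e-04, -4.16915202e+01, -3.15525949e+01,  6.87331147e-02,
        3.09637701e-02, -2.77006484e-05]), 'ee_pos': array([0.21214261, 0.61400761, 0.30165142]), 'orientation': array([-1.79899865e+02, -1.66725190e-02,  1.60933415e+02]), 'force': array([-0.22249325, -0.832365  ,  0.16011992]), 'ft_torque': array([0.02968995, 0.02538054, 0.04325974]), 'finger_force': 0.0, 'opening': 0.09399436191748127}
```

View pics/top0.png

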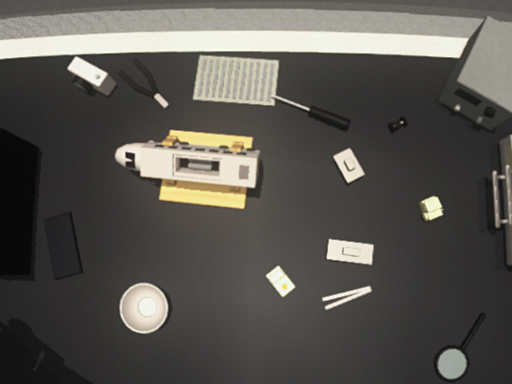

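View pics/side0.png

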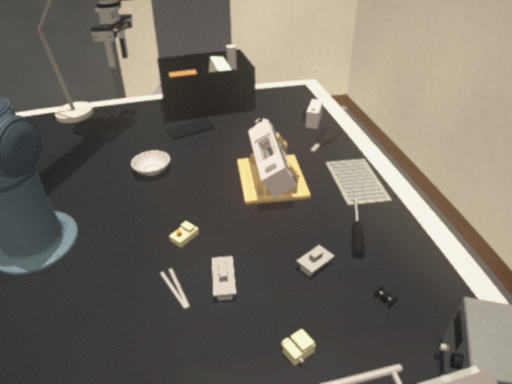

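Top view: long cover at about (350,251), spare at (348,166), train hatch at about (197,165) with its nose at the left (124,157). Side view: cover at (224,277), spare at (316,261), hatch at about (268,155).

```bash
cat >> h.py <<'E'
from scipy.spatial.transform import Rotation as Ro
def load(f): return pickle.load(open('pics/'+f+'.pkl','rb'))
def cam(c):
    f=192/np.tan(np.radians(c['vfov']/2)); K=np.array([[f,0,c['cx']],[0,f,c['cy']],[0,0,1]])
    if 'rvec' in c and c.get('rvec') is not None:
        R=cv2.Rodrigues(c['rvec'])[0]; t=c['tvec']; return K,R.T,-R.T@t
    s=c['state']; Rt=Ro.from_euler('xyz',s['orientation'],degrees=True).as_matrix(); T=c['tool_from_camera']
    return K,Rt@T[:3,:3],Rt@T[:3,3]+s['ee_pos']
def rays(c,px):
    K,R,o=cam(c); u=cv2.undistortPoints(np.float64(px).reshape(-1,1,2),K,c['dist_coeffs']).reshape(-1,2)
    d=np.c_[u,np.ones(len(u))]@R.T; return o,d/np.linalg.norm(d,axis=1)[:,None]
def onz(c,px,z):
    o,d=rays(c,px); return o+d*((z-o[2])/d[:,2])[:,None]
def onplane(c,px,p,n):
    o,d=rays(c,px); return o+d*(((p-o)@n)/(d@n))[:,None]
def tri(cs,pxs):
    A=np.zeros((3,3));b=np.zeros(3)
    for c,p in zip(cs,pxs):
        o,d=rays(c,[p]); M=np.eye(3)-np.outer(d[0],d[0]); A+=M;b+=M@o
    return np.linalg.solve(A,b)
def proj(c,P):
    K,R,o=cam(c); r=cv2.Rodrigues(R.T)[0]; return cv2.projectPoints(np.float64(P).reshape(-1,1,3),r,-R.T@o,K,c['dist_coeffs'])[0].reshape(-1,2)
def blob(c,near,lo=110):
    m=(c['color'].min(2)>lo).astype(np.uint8)
    cs=cv2.findContours(m,cv2.RETR_EXTERNAL,cv2.CHAIN_APPROX_NONE)[0]
    return max(cs,key=lambda k:cv2.pointPolygonTest(k,near,True))
E
python3 - <<'E'
from h import *
t=load('top0'); s=load('side0')
for nm,p in(('cover',(340,244)),('spare',(355,172))):
    k=blob(t,p); r=cv2.minAreaRect(k); P=onz(t,cv2.boxPoints(r),.022)
    print(nm,r,P.mean(0).round(4),np.linalg.norm(np.diff(P,axis=0),axis=1).round(4)); e=P[1]-P[0]; g=P[2]-P[1]; e=e if np.linalg.norm(e)>np.linalg.norm(g) else g
    print('long axis deg',np.degrees(np.arctan2(e[1],e[0])))
print('hatch',tri([t,s],[(197,165),(268,155)]))
a=cv2.resize(t['color'][115:215,105:270],None,fx=3.5,fy=3.5,interpolation=2)
b=cv2.resize(s['color'][110:210,225:320],None,fx=3.5,fy=3.5,interpolation=2)[:350,:220] if 0 else cv2.resize(s['color'][110:210,235:310],None,fx=2.9,fy=3.5,interpolation=2)
cv2.imwrite('pics/z.png',np.hstack([a,b])[:,:,::-1]); print(a.shape,b.shape)
E
```

```text
cover ((349.91497802734375, 251.1969451904297), (46.21856689453125, 20.797143936157227), 6.952957630157471) [ 0.4287 -0.2122  0.022 ] [0.046 0.103 0.046]
long axis deg -95.7369180339412
spare ((348.4480895996094, 164.8065948486328), (31.17827606201172, 19.619972229003906), 60.945396423339844) [ 0.6251 -0.2093  0.022 ] [0.0463 0.0722 0.0458]
long axis deg -151.7686150785037
hatch [0.60448438 0.12836276 0.0744104 ]
(350, 578, 3) (350, 218, 3)
```

View pics/z.png

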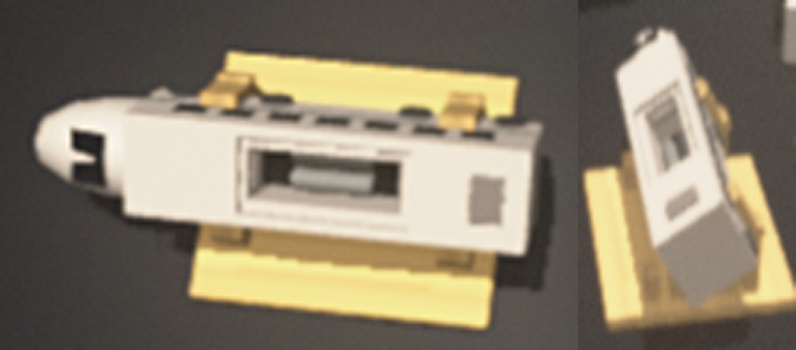

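The enlarged picture shows the train with its nose to the left. The hatch's upper edge runs from about (173.6,154.4) to (221.6,157.9) in top pixels, with the low grey box at the right (the -y end).

```bash
cat >> h.py <<'E'
def trainR(yaw,roll=30):  # columns x(uphill),y(nose),z ; yaw = heading of y minus 90
    return (Ro.from_euler('z',yaw,degrees=True)*Ro.from_euler('y',-roll,degrees=True)).as_matrix()
def toolR(Rt): return np.c_[Rt[:,1],Rt[:,0],-Rt[:,2]]
def go(R,p):
    s=manip.observe(); R0=Ro.from_euler('xyz',s['orientation'],degrees=True).as_matrix()
    rv=np.degrees(Ro.from_matrix(R0.T@R).as_rotvec()); d=p-s['ee_pos']
    print('turn',rv.round(2),'rows',abs(rv).max()/7.0); print('shift before turn cm',(R0.T@d*100).round(2),' after turn',(R.T@d*100).round(2))
E
python3 - <<'E'
from h import *
h=np.array([.604,.128,.074]); T=trainR(-2.9); go(toolR(T),h+T[:,2]*.25+T[:,1]*0)
E
```

```text
turn [-25.77 -19.27  72.05] rows 10.293294306588908
shift before turn cm [-40.9  -36.62   1.18]  after turn [-46.56  24.62  15.53]
```

>>> arm_command:
  plan:
    - [[-2.15, -1.61, 6.0], [0, 0, 0], 1]
    - [[-2.15, -1.61, 6.0], [0, 0, 0], 1]
    - [[-2.15, -1.61, 6.0], [0, 0, 0], 1]
    - [[-2.15, -1.61, 6.0], [0, 0, 0], 1]
    - [[-2.15, -1.61, 6.0], [0, 0, 0], 1]
    - [[-2.15, -1.61, 6.0], [0, 0, 0], 1]
    - [[-2.15, -1.61, 6.0], [0, 0, 0], 1]
    - [[-2.15, -1.61, 6.0], [0, 0, 0], 1]
    - [[-2.15, -1.61, 6.0], [0, 0, 0], 1]
    - [[-2.15, -1.61, 6.0], [0, 0, 0], 1]

```text
clock: 0.98
ee_pos: [0.2122, 0.6141, 0.3023]
orientation: [154.4, 2.7, 99.0]
force: [-0.4, 0.2, 0.4]
opening: 0.0937
finger_force: 0.0
```

>>> arm_command:
  plan:
    - [[-2.15, -1.61, 6.0], [0, 0, 0], 1]
    - [[-2.15, -1.61, 6.0], [0, 0, 0], 1]
    - [[0, 0, 0], [-3.1, 1.65, 1.0], 1]
    - [[0, 0, 0], [-3.1, 1.65, 1.0], 1]
    - [[0, 0, 0], [-3.1, 1.65, 1.0], 1]
    - [[0, 0, 0], [-3.1, 1.65, 1.0], 1]
    - [[0, 0, 0], [-3.1, 1.65, 1.0], 1]
    - [[0, 0, 0], [-3.1, 1.65, 1.0], 1]
    - [[0, 0, 0], [-3.1, 1.65, 1.0], 1]
    - [[0, 0, 0], [-3.1, 1.65, 1.0], 1]

```text
clock: 1.82
ee_pos: [0.3543, 0.3574, 0.2992]
orientation: [149.9, -0.0, 87.2]
force: [-0.3, 0.3, 0.5]
opening: 0.0939
finger_force: 0.0
```

>>> arm_command:
  plan:
    - [[0, 0, 0], [-3.1, 1.65, 1.0], 1]
    - [[0, 0, 0], [-3.1, 1.65, 1.0], 1]
    - [[0, 0, 0], [-3.1, 1.65, 1.0], 1]
    - [[0, 0, 0], [-3.1, 1.65, 1.0], 1]
    - [[0, 0, 0], [-3.1, 1.65, 1.0], 1]
    - [[0, 0, 0], [-3.1, 1.65, 1.0], 1]
    - [[0, 0, 0], [-3.1, 1.65, 1.0], 1]
    - [[0, 0, 0], [0, 0, 0], 1]
    - [[0, 0, 0], [0, 0, 0], 1]
    - [[0, 0, 0], [0, 0, 0], 1]

```text
clock: 2.65
ee_pos: [0.4778, 0.1357, 0.2963]
orientation: [150.0, -0.0, 87.1]
force: [-0.1, -1.1, -0.4]
opening: 0.0942
finger_force: 0.0
```

```bash
python3 - <<'E'
from h import *
c=snap('wrist','w1'); print(c['state']['ee_pos'],c['state']['orientation'],c['state']['clock'])
h=np.array([.604,.128,.074]); T=trainR(-2.9); go(toolR(T),h+T[:,2]*.25)
E
```

```text
[0.47780019 0.13566526 0.29628141] [ 1.49960533e+02 -4.24929362e-02  8.71215072e+01] 2.65
turn [ 0.05 -0.09  0.07] rows 0.012512848579500796
shift before turn cm [-0.19 -0.15  0.59]  after turn [-0.19 -0.15  0.59]
```

View pics/w1.png

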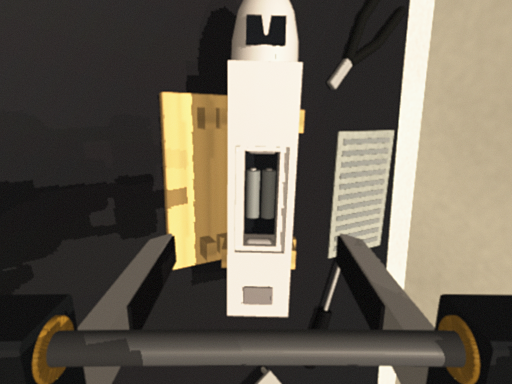

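The hatch is visible: pocket from about (237,147) to (295,251), roof edges at columns 228–301, and the low box at the bottom. I'll take a closer view for accuracy.

>>> arm_command:
  plan:
    - [[0, 0, 0], [0, 0, 2.5], 1]
    - [[0, 0, 0], [0, 0, 2.5], 1]
    - [[0, 0, 0], [0, 0, 2.5], 1]
    - [[0, 0, 0], [0, 0, 0], 1]
    - [[0, 0, 0], [0, 0, 0], 1]
    - [[0, 0, 0], [0, 0, 0], 1]

```text
clock: 3.2
ee_pos: [0.5154, 0.1348, 0.2327]
orientation: [149.9, -0.0, 87.3]
force: [0.7, -0.2, 0.1]
opening: 0.0942
finger_force: 0.0
```

```bash
python3 - <<'E'
from h import *
c=snap('wrist','w2'); print(c['state']['ee_pos'],c['state']['orientation'],c['state']['clock'])
cv2.imwrite('pics/w2z.png',cv2.resize(c['color'][60:360,140:400],None,fx=2,fy=2,interpolation=2)[:,:,::-1])
E
```

```text
[0.51544273 0.13477914 0.23271758] [ 1.49850412e+02 -4.37451109e-02  8.72542049e+01] 3.2
```

View pics/w2z.png

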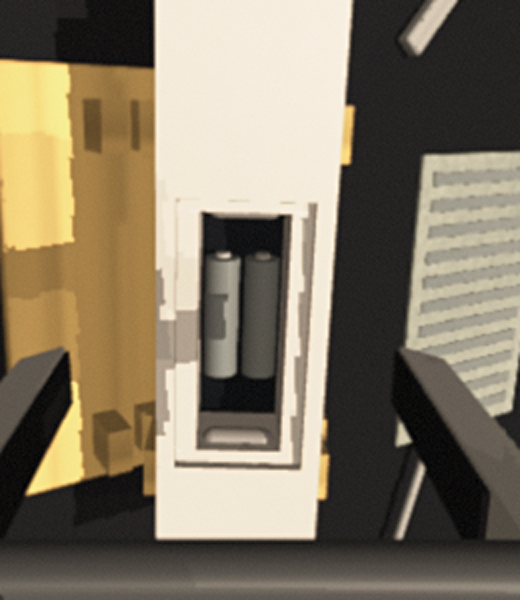

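Hatch pocket corners in full-image pixels: TL (228,159.5), TR (298.5,161.5), BR (290,293.5), BL (227.5,293).

```bash
python3 - <<'E'
from h import *
c=load('w2'); px=np.float64([(228,159.5),(298.5,161.5),(290,293.5),(227.5,293)])
obj=np.float64([(-.025,.053,0),(.025,.053,0),(.025,-.053,0),(-.025,-.053,0)])
K,R,o=cam(c); ok,r,t=cv2.solvePnP(obj,px,K,c['dist_coeffs']); Rw=R@cv2.Rodrigues(r)[0]; p=R@t[:,0]+o
print('pnp',p,Rw.round(3).tolist()); print(proj(c,obj@Rw.T+p)-px)
# known roll: choose height along z by matching sizes, heading from long edges
best=None
for dz in np.arange(-.02,.021,.001):
    P=onplane(c,px,p+np.array([0,0,dz]),trainR(-2.9)[:,2]); L=np.linalg.norm
    print(round(dz,3),P.mean(0).round(4),[round(L(P[i]-P[i-1])*1e3,1) for i in range(4)],np.degrees(np.arctan2(*(P[0]-P[3])[:2])).round(2),np.degrees(np.arctan2(*(P[1]-P[2])[:2])).round(2)) if abs(dz*1e3)%4<.5 else 0
# triangulate centre: w1 and top, side
w1=load('w1');t0=load('top0');s0=load('side0')
print('proj pnp centre in top',proj(t0,obj@Rw.T+p),'side',proj(s0,p),'w1',proj(w1,obj@Rw.T+p))
E
```

```text
pnp [0.59394201 0.11953549 0.1041471 ] [[0.876, 0.075, -0.476], [-0.07, 0.997, 0.029], [0.477, 0.008, 0.879]]
[[ 0.08517737  0.20335137]
 [-0.02058047 -0.15147323]
 [ 0.15592714  0.01865482]
 [-0.22787657 -0.07833127]]
-0.02 [0.6025 0.1123 0.0893] [np.float64(114.6), np.float64(53.7), np.float64(113.6), np.float64(53.4)] 4.09 4.21
0.0 [0.5939 0.1195 0.1041] [np.float64(106.7), np.float64(50.0), np.float64(105.8), np.float64(49.7)] 4.09 4.21
0.004 [0.5922 0.1209 0.1071] [np.float64(105.1), np.float64(49.2), np.float64(104.2), np.float64(49.0)] 4.09 4.21
0.008 [0.5904 0.1223 0.11  ] [np.float64(103.6), np.float64(48.5), np.float64(102.7), np.float64(48.2)] 4.09 4.21
0.012 [0.5887 0.1238 0.113 ] [np.float64(102.0), np.float64(47.7), np.float64(101.1), np.float64(47.5)] 4.09 4.21
0.016 [0.587  0.1252 0.116 ] [np.float64(100.4), np.float64(47.0), np.float64(99.5), np.float64(46.8)] 4.09 4.21
0.02 [0.5853 0.1266 0.1189] [np.float64(98.8), np.float64(46.3), np.float64(98.0), np.float64(46.0)] 4.09 4.21
proj pnp centre in top [[173.55654286 175.6010864 ]
 [173.86157194 152.9354524 ]
 [223.42603389 157.52906067]
 [222.27307279 180.37049573]] side [[265.00618947 147.49805617]] w1 [[235.49641666 145.63913716]
 [289.67644976 146.8884694 ]
 [284.00218286 252.35071473]
 [234.47651983 251.71891525]]
```

```bash
python3 - <<'E'
from h import *
T=trainR(-5.7,0); go(toolR(T),np.array([.4287,-.2122,.25]))
E
```

```text
turn [30.21 -0.83  2.85] rows 4.316128900125103
shift before turn cm [-35.06  -5.21  -5.  ]  after turn [-35.37  -5.21  -1.67]
```

>>> arm_command:
  plan:
    - [[0, 0, 0], [-3.5, -0.5, -0.5], 1]
    - [[0, 0, 0], [-3.5, -0.5, -0.5], 1]
    - [[0, 0, 0], [-3.5, -0.5, -0.5], 1]
    - [[0, 0, 0], [-3.5, -0.5, -0.5], 1]
    - [[0, 0, 0], [-3.5, -0.5, -0.5], 1]
    - [[0, 0, 0], [-3.5, -0.5, -0.5], 1]
    - [[0, 0, 0], [-3.5, -0.5, -0.5], 1]
    - [[0, 0, 0], [-3.5, -0.5, -0.5], 1]
    - [[0, 0, 0], [-3.5, -0.5, -0.5], 1]
    - [[0, 0, 0], [-3.5, -0.7, -0.5], 1]

```text
clock: 4.08
ee_pos: [0.428, -0.214, 0.2513]
orientation: [149.7, 0.2, 87.2]
force: [-0.1, -0.6, 0.0]
opening: 0.0942
finger_force: 0.0
```

>>> arm_command:
  plan:
    - [[6, -0.2, 0.6], [0, 0, 0], 1]
    - [[6, -0.2, 0.6], [0, 0, 0], 1]
    - [[6, -0.2, 0.6], [0, 0, 0], 1]
    - [[6, -0.2, 0.6], [0, 0, 0], 1]
    - [[6.2, -0.1, 0.5], [0, 0, 0], 1]
    - [[0, 0, 0], [0, 0, 0], 1]
    - [[0, 0, 0], [0, 0, 0], 1]
    - [[0, 0, 0], [0, 0, 0], 1]

```text
clock: 4.75
ee_pos: [0.4282, -0.212, 0.2493]
orientation: [179.9, 0.1, 84.2]
force: [-0.0, 0.5, -0.8]
opening: 0.0939
finger_force: 0.0
```

```bash
python3 - <<'E'
from h import *
c=snap('wrist','w3'); print(c['state']['ee_pos'],c['state']['orientation'],c['state']['clock'])
T=trainR(-5.7,0); q=np.array([.4287,-.2122,0])
print(proj(c,q+np.array([0,0,.024])), proj(c,q+[0,0,.04]))
cv2.imwrite('pics/w3z.png',cv2.resize(c['color'][60:360,140:400],None,fx=2,fy=2,interpolation=2)[:,:,::-1])
go(toolR(T),q+[0,0,.127])
E
```

```text
[ 0.42819066 -0.21204635  0.24929537] [1.79939814e+02 7.75293640e-02 8.41698064e+01] 4.75
[[256.36903672 190.75321369]] [[256.42884867 195.16500236]]
turn [ 0.02  0.07 -0.16] rows 0.02302788858162517
shift before turn cm [1.000e-02 8.000e-02 1.221e+01]  after turn [-0.    0.08 12.21]
```

View pics/w3z.png

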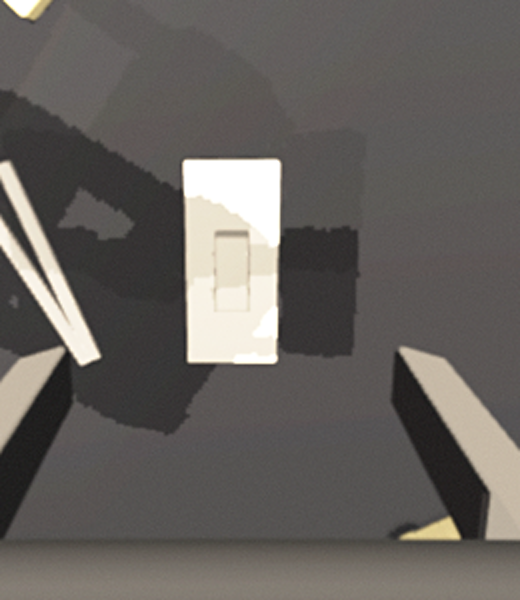

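Plate corners in the crop: (182,159), (281,159), (278,362), (187,363). The block, at about (215–249, 231–311), faces up.

```bash
python3 - <<'E'
from h import *
c=load('w3'); px=np.float64([(182,159),(281,159),(278,362),(187,363)])/2+[140,60]
for z in(.02,.024):
  P=onz(c,px,z); print(P.mean(0).round(4),np.linalg.norm(P-np.roll(P,1,0),axis=1).round(4),[np.degrees(np.arctan2(*(P[i]-P[j])[:2])).round(2) for i,j in((0,3),(1,2))])
K,R,o=cam(c); obj=np.float64([(-.022,.05,0),(.022,.05,0),(.022,-.05,0),(-.022,-.05,0)])
ok,r,t=cv2.solvePnP(obj,px,K,c['dist_coeffs']); print('pnp',R@t[:,0]+o,(R@cv2.Rodrigues(r)[0])[:,1])
P=onz(c,px,.024)
b=onz(c,np.float64([(215,237),(249,237),(249,311),(215,311)])/2+[140,60],.04); print('block',b.mean(0).round(4))
E
```

```text
[ 0.4281 -0.2151  0.02  ] [0.1023 0.0459 0.1017 0.0462] [np.float64(5.61), np.float64(5.49)]
[ 0.4282 -0.214   0.024 ] [0.101  0.0453 0.1004 0.0456] [np.float64(5.61), np.float64(5.49)]
pnp [ 0.42831885 -0.21247648  0.03168205] [0.09689851 0.99360416 0.05797807]
block [ 0.4281 -0.2142  0.04  ]
```

>>> arm_command:
  plan:
    - [[0, 0, 0], [-0.2, 0, 3.0], 1]
    - [[0, 0, 0], [0, 0, 3.0], 1]
    - [[0, 0, 0], [0, 0, 3.0], 1]
    - [[0, 0, 0], [0, 0, 2.0], 1]
    - [[0, 0, 0], [0, 0, 1.3], 1]
    - [[0, 0, 0], [0, 0, 0], 1]
    - [[0, 0, 0], [0, 0, 0], 1]
    - [[0, 0, 0], [0, 0, 0], 1]

```text
clock: 5.47
ee_pos: [0.4281, -0.215, 0.127]
orientation: [180.0, 0.1, 84.1]
force: [0.1, -0.2, 0.3]
opening: 0.0941
finger_force: 0.0
```

>>> arm_command:
  plan:
    - [[0, 0, 0], [0, 0, 0], 0.1]
    - [[0, 0, 0], [0, 0, 0], 0.1]
    - [[0, 0, 0], [0, 0, 0], 0.1]
    - [[0, 0, 0], [0, 0, 0], 0.1]
    - [[0, 0, 0], [0, 0, 0], 0]
    - [[0, 0, 0], [0, 0, 0], 0]
    - [[0, 0, 0], [0, 0, 0], 0]
    - [[0, 0, 0], [0, 0, 0], 0]
    - [[0, 0, 0], [0, 0, 0], 0]
    - [[0, 0, 0], [0, 0, 0], 0]
  grip_force: 40

```text
clock: 6.3
ee_pos: [0.4278, -0.2145, 0.1257]
orientation: [-179.9, 0.0, 84.1]
force: [-0.2, -0.7, 0.9]
opening: 0.0307
finger_force: 0.0
```

>>> arm_command:
  plan:
    - [[0, 0, 0], [0, 0, 0], 0]
    - [[0, 0, 0], [0, 0, 0], 0]
    - [[0, 0, 0], [0, 0, 0], 0]
    - [[0, 0, 0], [0, 0, 0], 0]
    - [[0, 0, 0], [0, 0, 0], 0]
    - [[0, 0, 0], [0, 0, 0], 0]
    - [[0, 0, 0], [0, 0, 0], 0]

```text
clock: 6.88
ee_pos: [0.4278, -0.2145, 0.1257]
orientation: [-179.9, 0.1, 84.1]
force: [-0.3, 0.6, 0.1]
opening: 0.0156
finger_force: 40.0
```

>>> arm_command:
  plan:
    - [[0, 0, 0], [0, 0, -2.5], 0]
    - [[0, 0, 0], [0, 0, -3.5], 0]
    - [[0, 0, 0], [0, 0, -3.5], 0]
    - [[0, 0, 0], [0, 0, -3.5], 0]
    - [[0, 0, 0], [0, 0, -3], 0]
    - [[0, 0, 0], [0, 0, 0], 0]
    - [[0, 0, 0], [0, 0, 0], 0]

```text
clock: 7.47
ee_pos: [0.4287, -0.2148, 0.2876]
orientation: [179.9, 0.2, 84.1]
force: [-0.1, 0.1, -1.2]
opening: 0.0157
finger_force: 40.0
```

```bash
python3 - <<'E'
from h import *
c=snap('wrist','w4'); print(c['state']['ee_pos'],c['state']['orientation'],c['state']['clock'])
cv2.imwrite('pics/w4z.png',cv2.resize(c['color'][84:384,120:380],None,fx=2,fy=2,interpolation=2)[:,:,::-1])
h=np.array([.594,.1195,.104]); T=trainR(-4.15); go(toolR(T),h+T[:,2]*(.1+.015+.06))
E
```

```text
[ 0.42873463 -0.21482855  0.28761355] [179.91275631   0.19023357  84.13062339] 7.4667
turn [-30.1    0.51  -1.67] rows 4.300684443743593
shift before turn cm [34.64  4.36  2.96]  after turn [34.49  3.17  5.29]
```

View pics/w4z.png

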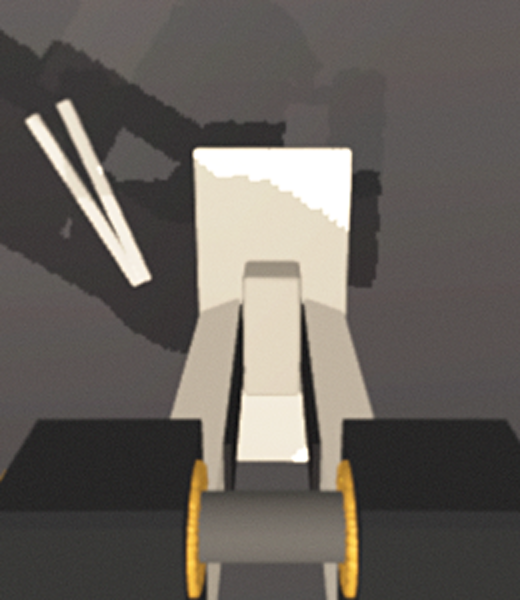

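The cover is held with its plate front corners at crop (193,148) and (351,148), square to the tool.

```bash
python3 - <<'E'
from h import *
c=load('w4'); s=c['state']; Rt=Ro.from_euler('xyz',s['orientation'],degrees=True).as_matrix()
px=np.float64([(193,148),(351,148),(308,461),(237,461)])/2+[120,84]
for d in(.1017,.106): print(((onplane(c,px,s['ee_pos']+Rt[:,2]*d,Rt[:,2])-s['ee_pos'])@Rt).round(4).tolist())
E
```

```text
[[0.0509, -0.0222, 0.1017], [0.0509, 0.0218, 0.1017], [-0.0496, 0.0113, 0.1017], [-0.0496, -0.0114, 0.1017]]
[[0.0503, -0.0227, 0.106], [0.0503, 0.0223, 0.106], [-0.0526, 0.0116, 0.106], [-0.0526, -0.0117, 0.106]]
```

>>> arm_command:
  plan:
    - [[0, 0, 0], [3.4, 0.4, 0], 0]
    - [[0, 0, 0], [3.4, 0.4, 0], 0]
    - [[0, 0, 0], [3.4, 0.4, 0], 0]
    - [[0, 0, 0], [3.4, 0.4, 0], 0]
    - [[0, 0, 0], [3.4, 0.4, 0], 0]
    - [[0, 0, 0], [0, 0, 0], 0]
    - [[-6, 0.1, -0.3], [0, 0, 0], 0]
    - [[-6, 0.1, -0.3], [0, 0, 0], 0]
    - [[-6, 0.1, -0.4], [0, 0, 0], 0]
    - [[-6, 0.1, -0.3], [0, 0, 0], 0]

```text
clock: 8.35
ee_pos: [0.4647, -0.0474, 0.2834]
orientation: [156.0, -0.1, 85.5]
force: [-0.2, -0.4, -0.5]
opening: 0.0155
finger_force: 40.0
```

>>> arm_command:
  plan:
    - [[-6, 0.1, -0.4], [0, 0, 0], 0]
    - [[0, 0, 0], [3, 0.2, 0.1], 0]
    - [[0, 0, 0], [3, 0.2, 0.1], 0]
    - [[0, 0, 0], [3, 0.2, 0.1], 0]
    - [[0, 0, 0], [3, 0.2, 0.1], 0]
    - [[0, 0, 0], [3, 0.2, 0.1], 0]
    - [[0, 0, 0], [0, 0, 0], 0]
    - [[0, 0, 0], [0, 0, 0], 0]
    - [[0, 0, 0], [0, 0, 0], 0]

```text
clock: 9.1
ee_pos: [0.4867, 0.101, 0.2843]
orientation: [150.3, 0.1, 85.9]
force: [0.6, -0.4, -0.6]
opening: 0.0158
finger_force: 40.0
```

```bash
python3 - <<'E'
from h import *
c=snap('wrist','w5'); print(c['state']['ee_pos'],c['state']['orientation'],c['state']['clock'])
h=np.array([.594,.1195,.104]); T=trainR(-4.15); go(toolR(T),h+T[:,2]*(.1017+.005+.05))
E
```

```text
[0.48673999 0.10095111 0.28433261] [1.50297921e+02 6.46704151e-02 8.58589290e+01] 9.1
turn [-0.25  0.07 -0.02] rows 0.036119576580166166
shift before turn cm [2.67 0.12 5.25]  after turn [2.67 0.09 5.25]
```

>>> arm_command:
  plan:
    - [[-0.25, 0.05, 0], [2.6, 0.1, 1.25], 0]
    - [[0, 0, 0], [0, 0, 2], 0]
    - [[0, 0, 0], [0, 0, 2], 0]
    - [[0, 0, 0], [0, 0, 0], 0]
    - [[0, 0, 0], [0, 0, 0], 0]
    - [[0, 0, 0], [0, 0, 0], 0]

```text
clock: 9.65
ee_pos: [0.5164, 0.1246, 0.2417]
orientation: [149.8, -0.0, 85.8]
force: [0.0, 1.0, -0.2]
opening: 0.0154
finger_force: 40.0
```

```bash
python3 - <<'E'
from h import *
c=snap('wrist','w6'); print(c['state']['ee_pos'],c['state']['orientation'],c['state']['clock'])
h=np.array([.594,.1195,.104]); T=trainR(-4.15); go(toolR(T),h+T[:,2]*(.1017+.055)-T[:,1]*.0007)
print('pocket corners',proj(c,h+np.float64([(-.025,.053,0),(.025,.053,0),(.025,-.053,0),(-.025,-.053,0)])@T.T).round(1).tolist())
cv2.imwrite('pics/w6z.png',cv2.resize(c['color'][50:310,160:360],None,fx=3,fy=3,interpolation=2)[:600,:,::-1])
E
```

```text
[0.5163835  0.12457524 0.24174838] [ 1.49836229e+02 -1.46304242e-02  8.58057139e+01] 9.65
turn [ 0.23 -0.01 -0.04] rows 0.03227015557119182
shift before turn cm [-0.03 -0.19  0.19]  after turn [-0.03 -0.19  0.19]
pocket corners [[218.2, 142.1], [287.8, 142.1], [284.4, 274.6], [222.4, 274.8]]
```

View pics/w6z.png

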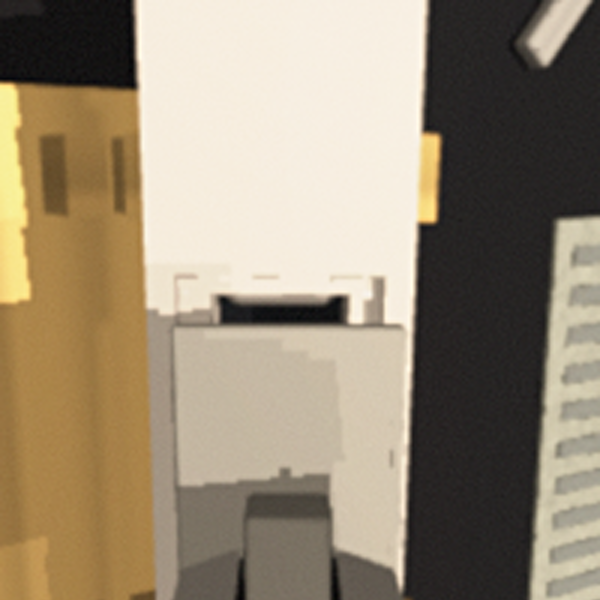

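The visible pocket corners at (218.3,142.3) and (287.7,142.7) match the prediction within 0.6 px, so I only need the 2 mm sideways correction before going down.

>>> arm_command:
  plan:
    - [[0.2, 0, 0], [0, -0.2, 0.5], 0]
    - [[0, 0, 0], [0, 0, 0.5], 0]
    - [[0, 0, 0], [0, 0, 0.5], 0]
    - [[0, 0, 0], [0, 0, 0.5], 0]
    - [[0, 0, 0], [0, 0, 0], 0]
    - [[0, 0, 0], [0, 0, 0], 0]

```text
clock: 10.2
ee_pos: [0.5245, 0.1249, 0.2223]
orientation: [150.1, -0.0, 85.9]
force: [-0.9, 0.4, -0.7]
opening: 0.0156
finger_force: 40.0
```

```bash
cat > st.py <<'E'
from h import *
h=np.array([.594,.1195,.104]); T=trainR(-4.15)
s=manip.observe(); print('clock',s['clock'],'TCP in train mm',((s['ee_pos']-h)@T*1e3).round(1),'force in train',(s['force']@T).round(1),'op',s['opening'])
go(toolR(T),h+T[:,2]*.1117-T[:,1]*.0007)
E
python3 st.py
```

```text
clock 10.2 TCP in train mm [ -1.2   0.3 137.3] force in train [-1.2  0.4 -0.2] op 0.015615820457740516
turn [-0.13 -0.03  0.03] rows 0.017958503262242038
shift before turn cm [-0.1   0.13  2.56]  after turn [-0.1   0.12  2.56]
```

>>> arm_command:
  plan:
    - [[0, 0, 0], [0, 0, 0.5], 0]
    - [[0, 0, 0], [0, 0, 0.4], 0]
    - [[0, 0, 0], [0, 0, 0], 0]
    - [[0, 0, 0], [0, 0, 0], 0]

```text
clock: 10.53
ee_pos: [0.529, 0.1246, 0.2147]
orientation: [150.1, -0.0, 85.9]
force: [-0.1, 0.8, -1.0]
opening: 0.0154
finger_force: 40.0
```

```bash
python3 st.py; python3 - <<'E'
from h import *
for i in range(3): c=snap('wrist','w7'); print(c['state']['ee_pos'])
h=np.array([.594,.1195,.104]); T=trainR(-4.15)
print('pocket corners',proj(c,h+np.float64([(-.025,.053,0),(.025,.053,0)])@T.T).round(1).tolist())
cv2.imwrite('pics/w7z.png',cv2.resize(c['color'][100:250,170:340],None,fx=4,fy=4,interpolation=2)[:600,:,::-1])
E
```

```text
clock 10.5333 TCP in train mm [ -1.1   0.4 128.4] force in train [-0.6  0.8 -0.8] op 0.01535549817779997
turn [-0.1  -0.03  0.03] rows 0.014928727811877443
shift before turn cm [-0.11  0.12  1.67]  after turn [-0.11  0.11  1.67]
[0.52901469 0.12457439 0.21465085]
[0.52905602 0.12455607 0.2148878 ]
[0.52909997 0.12458538 0.21508187]
pocket corners [[218.1, 148.8], [296.9, 148.9]]
```

View pics/w7z.png

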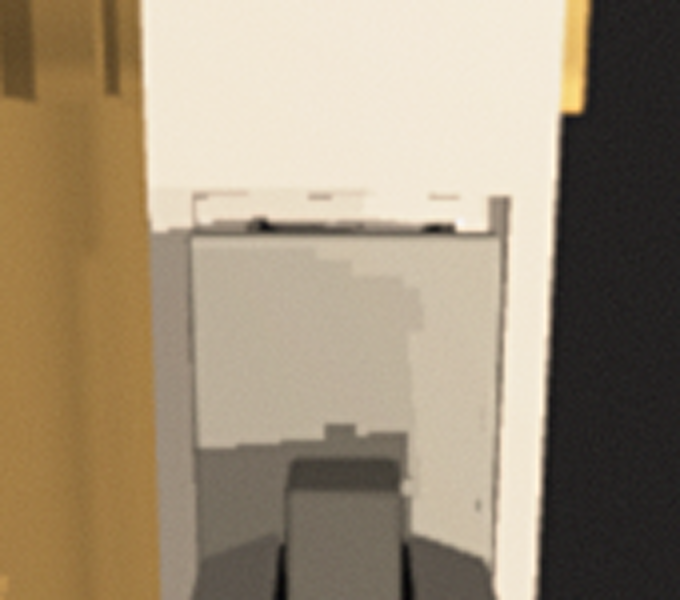

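Pocket corners at (218.3,148.3) and (297.5,149.2) match the prediction again. The cover still needs +1 mm in tool y and -1 mm in tool x.

>>> arm_command:
  plan:
    - [[0, 0, 0], [-0.1, 0.1, 0], 0]
    - [[0, 0, 0], [0, 0, 0], 0]
    - [[0, 0, 0], [0, 0, 0.3], 0]
    - [[0, 0, 0], [0, 0, 0.3], 0]
    - [[0, 0, 0], [0, 0, 0.3], 0]
    - [[0, 0, 0], [0, 0, 0.3], 0]
    - [[0, 0, 0], [0, 0, 0], 0]
    - [[0, 0, 0], [0, 0, 0], 0]

```text
clock: 11.35
ee_pos: [0.5358, 0.1231, 0.2047]
orientation: [150.1, -0.0, 85.9]
force: [-0.4, 0.0, -0.8]
opening: 0.0154
finger_force: 40.0
```

```bash
python3 st.py
```

```text
clock 11.35 TCP in train mm [ -0.2  -0.7 116.4] force in train [-0.7  0.  -0.6] op 0.015414585796265213
turn [-0.11 -0.03  0.03] rows 0.015079050202894925
shift before turn cm [-0.    0.02  0.47]  after turn [-0.    0.02  0.47]
```

>>> arm_command:
  plan:
    - [[0, 0, 0], [0, 0, 0.3], 0]
    - [[0, 0, 0], [0, 0, 0.2], 0]
    - [[0, 0, 0], [0, 0, 0.2], 0]
    - [[0, 0, 0], [0, 0, 0], 0]
    - [[0, 0, 0], [0, 0, 0], 0]
  grip_force: 60

```text
clock: 11.77
ee_pos: [0.5399, 0.123, 0.2001]
orientation: [150.0, -0.0, 85.9]
force: [-2.4, 0.8, 4.6]
opening: 0.0155
finger_force: 60.0
```

```bash
python3 st.py
```

```text
clock 11.7667 TCP in train mm [  1.1  -0.4 110.3] force in train [0.2 0.7 5.3] op 0.015525847537179857
turn [ 0.04 -0.06  0.03] rows 0.008903458089594344
shift before turn cm [-0.03 -0.11 -0.14]  after turn [-0.03 -0.11 -0.14]
```

>>> arm_command:
  plan:
    - [[0, 0, 0], [0, 0, 0.15], 0]
    - [[0, 0, 0], [0, 0, 0.15], 0]
    - [[0, 0, 0], [0, 0, 0.15], 0]
    - [[0, 0, 0], [0, 0, 0], 0]
    - [[0, 0, 0], [0, 0, 0], 0]

```text
clock: 12.18
ee_pos: [0.5423, 0.1225, 0.1953]
orientation: [149.9, -0.0, 85.9]
force: [6.2, -0.5, -2.9]
opening: 0.0155
finger_force: 60.0
```

```bash
python3 st.py
```

```text
clock 12.1833 TCP in train mm [  0.8  -0.7 104.9] force in train [ 3.9 -0.1 -5.6] op 0.015474810888899458
turn [ 0.07 -0.05  0.01] rows 0.010173810323688987
shift before turn cm [ 0.   -0.08 -0.68]  after turn [ 0.   -0.08 -0.68]
```

>>> arm_command:
  plan:
    - [[0, 0, 0], [0, 0, 0.15], 0]
    - [[0, 0, 0], [0, 0, 0.15], 0]
    - [[0, 0, 0], [0, 0, 0.1], 0]
    - [[0, 0, 0], [0, 0, 0], 0]
    - [[0, 0, 0], [0, 0, 0], 0]

```text
clock: 12.6
ee_pos: [0.5435, 0.1227, 0.1936]
orientation: [150.1, 0.0, 85.9]
force: [-16.8, -0.7, 19.0]
opening: 0.0153
finger_force: 60.0
```

```bash
python3 st.py
```

```text
clock 12.6 TCP in train mm [  1.   -0.5 102.8] force in train [-4.9 -1.9 24.8] op 0.01532543732260261
turn [-0.1  -0.    0.07] rows 0.014716812448295048
shift before turn cm [-0.02 -0.1  -0.89]  after turn [-0.02 -0.1  -0.89]
```

>>> arm_command:
  plan:
    - [[0, 0, 0], [0, 0, -0.2], 0]
    - [[0, 0, 0], [0, 0, 0], 0.5]
    - [[0, 0, 0], [0, 0, 0], 0.5]
    - [[0, 0, 0], [0, 0, 0], 0.5]
    - [[0, 0, 0], [0, 0, 0], 0.5]
    - [[0, 0, 0], [0, 0, -1.5], 0.5]
    - [[0, 0, 0], [0, 0, -2], 0.5]
    - [[0, 0, 0], [0, 0, -2], 0.5]
    - [[0, 0, 0], [0, 0, 0], 0.5]
    - [[0, 0, 0], [0, 0, 0], 0.5]

```text
clock: 13.43
ee_pos: [0.5155, 0.1246, 0.2418]
orientation: [149.9, -0.0, 85.9]
force: [0.1, -0.1, 0.5]
opening: 0.0471
finger_force: 0.0
```

```bash
python3 st.py; python3 - <<'E'
from h import *
c=snap('wrist','w8')
cv2.imwrite('pics/w8z.png',cv2.resize(c['color'][110:310,170:340],None,fx=3,fy=3,interpolation=2)[:600,:,::-1])
E
```

```text
clock 13.4333 TCP in train mm [  0.8  -0.6 158.7] force in train [ 0.3 -0.1  0.4] op 0.047108924143115544
turn [ 0.06 -0.05  0.03] rows 0.007866205154019281
shift before turn cm [-0.02 -0.08  4.7 ]  after turn [-0.01 -0.08  4.7 ]
```

View pics/w8z.png

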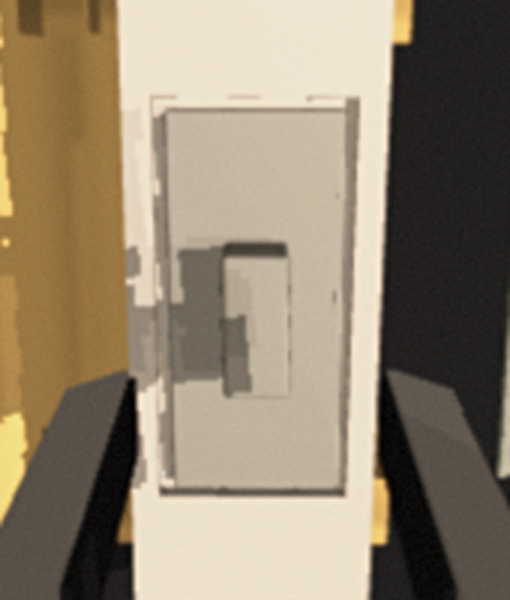

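The cover lies in the pocket (crop corners (167,109) to (345,488)) and looks flush. To make sure, I'll press each end with the fingers shut.

>>> arm_command:
  plan:
    - [[0, 0, 0], [3.4, 0, 0], 0]
    - [[0, 0, 0], [0, 0, 0], 0]
    - [[0, 0, 0], [0, 0, 0], 0]
    - [[0, 0, 0], [0, 0, 0], 0]
    - [[0, 0, 0], [0, 0, 0], 0]
    - [[0, 0, 0], [0, 0, 2], 0]
    - [[0, 0, 0], [0, 0, 2], 0]
    - [[0, 0, 0], [0, 0, 1], 0]
    - [[0, 0, 0], [0, 0, 0.5], 0]
    - [[0, 0, 0], [0, 0, 0], 0]
  grip_force: 20

```text
clock: 14.32
ee_pos: [0.5448, 0.1557, 0.192]
orientation: [150.2, 0.0, 85.8]
force: [-0.2, 0.1, -0.4]
opening: 0.0008
finger_force: 0.0
```

>>> arm_command:
  plan:
    - [[0, 0, 0], [0, 0, 0.3], 0]
    - [[0, 0, 0], [0, 0, 0.3], 0]
    - [[0, 0, 0], [0, 0, 0.2], 0]
    - [[0, 0, 0], [0, 0, 0], 0]
    - [[0, 0, 0], [0, 0, 0], 0]

```text
clock: 14.73
ee_pos: [0.5484, 0.1564, 0.1897]
orientation: [150.1, 0.1, 85.9]
force: [-27.9, -3.5, 28.4]
opening: 0.0006
finger_force: 19.5
```

```bash
python3 st.py
```

```text
clock 14.7333 TCP in train mm [ 1.1 33.5 98.3] force in train [-9.7 -5.5 38.4] op 0.0005777270643384064
turn [-0.13  0.05  0.09] rows 0.019201533801020042
shift before turn cm [-3.42 -0.12 -1.34]  after turn [-3.42 -0.11 -1.34]
```

>>> arm_command:
  plan:
    - [[0, 0, 0], [0, 0, -2], 0]
    - [[0, 0, 0], [0, 0, -2], 0]
    - [[0, 0, 0], [-3.4, 0, 0], 0]
    - [[0, 0, 0], [-3.4, 0, 0], 0]
    - [[0, 0, 0], [0, 0, 0], 0]
    - [[0, 0, 0], [0, 0, 2], 0]
    - [[0, 0, 0], [0, 0, 1], 0]
    - [[0, 0, 0], [0, 0, 0.3], 0]
    - [[0, 0, 0], [0, 0, 0], 0]
    - [[0, 0, 0], [0, 0, 0], 0]

```text
clock: 15.57
ee_pos: [0.5407, 0.089, 0.193]
orientation: [150.0, -0.0, 85.9]
force: [-0.3, -0.5, 0.2]
opening: 0.0005
finger_force: 0.0
```

>>> arm_command:
  plan:
    - [[0, 0, 0], [0, 0, 0.3], 0]
    - [[0, 0, 0], [0, 0, 0.3], 0]
    - [[0, 0, 0], [0, 0, 0.1], 0]
    - [[0, 0, 0], [0, 0, 0], 0]
    - [[0, 0, 0], [0, 0, 0], 0]

```text
clock: 15.98
ee_pos: [0.5437, 0.0889, 0.19]
orientation: [150.1, 0.1, 86.0]
force: [-35.9, -1.4, 36.6]
opening: 0.0006
finger_force: 24.9
```

```bash
python3 st.py
```

```text
clock 15.9833 TCP in train mm [  1.4 -34.1  98.5] force in train [-12.6  -4.   49.5] op 0.0006129603385735914
turn [-0.15 -0.02  0.15] rows 0.02117004439773652
shift before turn cm [ 3.34 -0.14 -1.32]  after turn [ 3.34 -0.14 -1.32]
```

Both ends stop hard at the same height (98.3 and 98.5 mm), so the cover is home. I'll retreat, check and hand in.

>>> arm_command:
  plan:
    - [[0, 0, 0], [0, 0, -2], 0]
    - [[0, 0, 0], [0, 0, -3], 0]
    - [[0, 0, 0], [0, 0, -3], 0]
    - [[0, 0, 0], [0, 0, -2], 0]
    - [[0, 0, 0], [0, 0, 0], 0]
    - [[0, 0, 0], [0, 0, 0], 0]
    - [[0, 0, 0], [0, 0, 0], 0]

```text
clock: 16.57
ee_pos: [0.4942, 0.092, 0.2721]
orientation: [150.1, -0.0, 85.9]
force: [-0.5, -0.4, 0.4]
opening: 0.0009
finger_force: 0.0
```

```bash
python3 - <<'E'
from h import *
a=load('w8'); h=np.array([.594,.1195,.104]); T=trainR(-4.15)
px=np.float64([(167,109),(346,109),(345,488),(174,489)])/3+[170,110]
print(((onplane(a,px,h,T[:,2])-h)@T*1e3).round(1).tolist())
print(manip.observe()['force'], manip.hand_in())
E
```

```text
[[-20.9, 50.0, -0.0], [22.2, 50.1, -0.0], [24.5, -51.3, -0.0], [-21.5, -51.6, -0.0]]
the job is handed in; nothing more can be done
[-0.45353384 -0.42848888  0.40854613] None
```

The long cover is pressed home in the train's roof hatch, centred to about 1 mm, with both ends stopping hard at the same height. The arm never went near the short cover, and the job was handed in at about 16.6 s; the hand-in call returned no verdict.

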